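# Make up two alteration kits on the two-tier kit stand

## Task

Make up today's two alteration kits on the two-tier wooden stand. The trouser kit goes in the bottom tier: the navy thread spool standing in its round well and the blue tailor's chalk lying flat in the open compartment beside it; then fit the tray with the handle over the stand's four posts, down on all four collars, to be the top tier (either way round). The dress kit goes in that tray: the red thread spool standing in the well and the yellow tape measure standing upright in the open compartment; the white thread is not wanted today, so leave it where it is.

Things in the scene. Friction and masses are not known exactly. Their poses are not given: they have to be found in the camera images.
- stand: Fixed bottom tier, light wood, 130 (x) by 216 (y) mm; origin: centre of underside, z up. Floor z 8; rim and divider (at y 0) to z 20. Round well at (0,-56), inside 42, outside 49 wide, top z 20. Open felt compartment: y 3 to 104, x -61 to 61. Steel posts at (+-52,+-95): collar 21 wide, top z 64, carries the tray; pin 9 thick, tapered tip, top z 84. Seated tray leaves 56 mm above this floor.
- tray: Loose top tier, light wood, dark handle, 0.3 kg, 130 (x) by 216 (y) mm; origin: centre of underside, z up. Floor z 6; rim and divider (at y 0) to z 18. Holes 15 wide at (+-52,+-95). Handle bar along x: 84 long, 14 thick in y, z 40 to 60, at y 0. Round well at (0,-56), inside 42, outside 49 wide, top z 18. Open felt compartment: y 3 to 104, x -61 to 61. Seated: origin 64 mm above the stand's.
- navy_spool: a thread spool standing on end, wooden rims, navy blue thread and a round end label of that colour; 29 mm across, 46 mm tall, the top rim 6 mm thick. Origin: centre of its underside, z up its axis. For the bottom tier's well.
- red_spool: a thread spool standing on end, wooden rims, dark red thread and a round end label of that colour; 29 mm across, 46 mm tall, the top rim 6 mm thick. Origin: centre of its underside, z up its axis. For the upper tray's well.
- white_spool: a thread spool standing on end, wooden rims, white thread and a round end label of that colour; 29 mm across, 46 mm tall, the top rim 6 mm thick. Origin: centre of its underside, z up its axis. Not wanted: stays where it is.
- chalk: pale blue tailor's chalk, a flat slab 34 (x) by 52 (y) by 8 (z) mm, lying flat. Origin: centre of its underside, z up. Grasp across its 34 mm.
- tape: yellow pocket tape measure standing upright, 74 (x, with the small end hook at -x) by 33 (y) by 62 (z) mm; the case itself reaches from x = -23 to +37 mm and is 32 mm thick. Origin: centre of its underside, z up. Grasp across the case's 32 mm, at about x = +7 mm.
There are look-alikes about, which are no part of the job. Of the things that look like the red_spool, the smaller one is meant.

How it is judged:
By the outcome, as a careful person would: the job done as asked, in the order asked, and still so for the second after the job is handed in, with the robot touching nothing.
It also fails if it takes over 112 s, if anything falls off the work surface, if the arm or the gripper's body presses on something with over 40 N, if the wrist force passes 120 N, or if a joint passes its speed limit or range.

## Robot

A 6-joint arm with a two-finger parallel gripper is mounted at the origin on the work surface; the furniture and walls round the work are solid. World frame = base frame: x ahead of the robot, y to its left, z up, the work surface at z = 0. Lengths are in m, angles in degrees, forces in N, time in s.
With the tool pointing down it reaches from about 0.3 to 0.75 m from the base axis. Payload 8.5 kg.
Tool frame: the origin (TCP) lies midway between the tips of the shut fingers; the grasp point (between the pads) lies 19 mm behind it; z points along the fingers, y is the line along which they close (so a half turn about z gives the same grasp; the last joint's range is limited). The gripper opens to 85 mm and grips with 20 to 120 N. Pads are 22 mm wide; open, the fingers measure 114 mm over their backs; the gripper's body (76 mm by 85 mm) begins 54 mm behind the grasp point. The pads swing forward as they close: fully open they stand 13 mm farther back than shut.
Start: joints at [-88.253, 21.807, 74.336, -0, 83.858, -12.336], TCP at [0.134, -0.533, 0.231] pointing down, gripper open.
Joint ranges: [-178.18, 178.18], [-50.72, 133.34], [12.68, 142.11], [-81.47, 261.47], [9.98, 163.14], [-165.26, 165.26]. Speed limits (degrees/s): [136.94, 136.94, 180, 180, 180, 180].

## Interface

Orientations are given as a 3x3 rotation matrix whose columns are the frame's x, y, z axes.
In Python, from rig import env, get_image, close_job gives the robot as it stands.
- The arm moves only by the tool step_arm, never from a script. Its argument "targets" is a list of rows, each a list of 2 entries, a list of its own where there are three numbers: the shift along the tool's x, y, z as a fraction of full scale, then the turn, a rotation vector about the tool's x, y, z as a fraction of full scale. In form: [[[x, y, z], [wx, wy, wz]], ...]. A call has 1 to 10 rows; each row is the pose to reach, as a shift and turn from the pose commanded when the call began, along the tool's axes at that moment; what a row does not reach only later rows make up. Full scale, the value 1, is 0.3 m for a shift and 45 degrees for a turn. A row lasts 1/12 s, in which the tool goes at most 41.7 mm and 7.16 degrees, less where a joint would pass 70% of its speed; a pose out of reach is approached as far as the arm can. A call with a number of a shift or a turn outside -1 to 1 is refused whole. A call with a gripper value outside its range is refused whole. "jaw" is the finger opening in mm, from 0 to 85.4, set as the call begins (left out, the last holds). The fingers move at their own pace and stop on an object; "grip_force" is the grip in N (left out, the last holds). Time passes only in rows, so rows that repeat a pose let the fingers close. It gives the time, the measured TCP pose, the force, the opening and the grip force at its end, in the units of the state.
- env.observe(): the state, without advancing time (a new reading comes with each control period).
- get_image(name): name is "side" or "top" or "wrist"; returns a dict with "img" (384x512x3 uint8, red, green, blue), "z_map" (384x512 float32, m along the optical axis (not along the pixel's ray), 0 where there is no reading), "intrinsics" (3x3 intrinsics, pixels), "D" ([k1, k2, p1, p2, k3] as OpenCV has them; the pictures are not rectified), "rvec" (rotation vector, rad) and "tvec" (3), from world to camera coordinates, as OpenCV has them. Camera axes: x right, y down, z forward; pixel columns grow to the right and rows downward; lengths in m; the calibration is good to about 2 mm. A picture is of the moment at which its call begins.
- close_job(): hands the job in; it is judged then, once.
The state is a dict: "time_s": time; "q": joint angles; "qvel": joint speeds; "joint_efforts": joint torques, N m; "position": TCP position; "tool_rot": TCP orientation; "ft_force": force on the tool from outside, world axes, zero at the start; "wrist_torque": the same for the moment, N m; "grip_width": finger opening in m; "gripper_force": force on a finger pad.
Only numpy, scipy, OpenCV 4.12 (cv2) and the standard library are available. Lean on these libraries where they do the work, as an engineer would, in place of code of your own. Each camera call takes 0.05 s, during which the arm holds its last target. There are 200 camera calls.

## Working session

There is one attempt and no reset: what is moved stays moved. The work goes in short steps, Python scripts to look and compute and a tool call to move; the robot and the scene stay as the last step left them, time stands still between calls to the robot, and variables do not carry over. Pictures are saved under pics/ and viewed, at most 15 in all, crops included, and the job is handed in when it is done.

Besides the shell and the picture viewer there is one more tool, called as name(argument=value, ...), one argument or row to a line, values as JSON. step_arm: Moves the arm, as the interface text tells. Its arguments: {"type":"object","properties":{"targets":{"type":"array","items":{"type":"array"}},"jaw":{"type":"number"},"grip_force":{"type":"number"}},"required":["targets"]}

```bash
ls; mkdir -p pics
cat > h.py <<'E'
import numpy as np, cv2
from rig import env, get_image, close_job
def cam(n):
    d=get_image(n); d['R']=cv2.Rodrigues(np.array(d['rvec'],float))[0]; d['t']=np.array(d['tvec'],float).ravel(); return d
def save(d,f,crop=None,s=1):
    im=d['img'][:,:,::-1]
    if crop: x0,y0,x1,y1=crop; im=im[y0:y1,x0:x1]
    cv2.imwrite('pics/'+f,cv2.resize(im,None,fx=s,fy=s,interpolation=cv2.INTER_CUBIC))
def plane(d,uv,z):
    p=cv2.undistortPoints(np.array(uv,float).reshape(-1,1,2),np.array(d['intrinsics'],float),np.array(d['D'],float)).reshape(-1,2)
    r=np.c_[p,np.ones(len(p))]@d['R']; c=-d['R'].T@d['t']
    return c+r*((z-c[2])/r[:,2])[:,None]
def cloud(d):
    h,w=d['z_map'].shape; v,u=np.mgrid[:h,:w]
    p=cv2.undistortPoints(np.stack([u,v],-1).reshape(-1,1,2).astype(float),np.array(d['intrinsics'],float),np.array(d['D'],float)).reshape(-1,2)
    X=(np.c_[p,np.ones(len(p))]*d['z_map'].reshape(-1,1)-d['t'])@d['R']
    X[d['z_map'].ravel()==0]=np.nan
    return X.reshape(h,w,3)
def st():
    o=env.observe(); print(round(o['time_s'],2),np.round(o['position'],4),np.round(o['ft_force'],1),round(o['grip_width'],4),o['gripper_force']); print(np.round(o['tool_rot'],3).tolist(),np.round(o['q'],1)); return o
E
python3 - <<'E'
from h import *
o=st()
a=cam('top');b=cam('side')
cv2.imwrite('pics/a.png',np.hstack([a['img'],])[:,:,::-1]);cv2.imwrite('pics/b.png',b['img'][:,:,::-1])
for d in (a,b): print(-d['R'].T@d['t'],d['R'][2],np.array(d['intrinsics'])[0,0])
E
```

```text
pics
0.0 [ 0.1338 -0.5331  0.2307] [ 1.  -0.6 -0.3] 0.0853 0.0
[[0.97, 0.243, -0.0], [0.243, -0.97, 0.002], [0.0, -0.001, -1.0]] [-88.3  21.8  74.4  -0.   83.9 -12.3]
[0.44919828 0.09629325 0.90203106] [ 0.08796172  0.01205711 -0.99605088] 359.03628523443604
[0.56777119 0.85430871 0.52726141] [-0.05637136 -0.82972518 -0.55531829] 422.0676284068616
```

View pics/a.png

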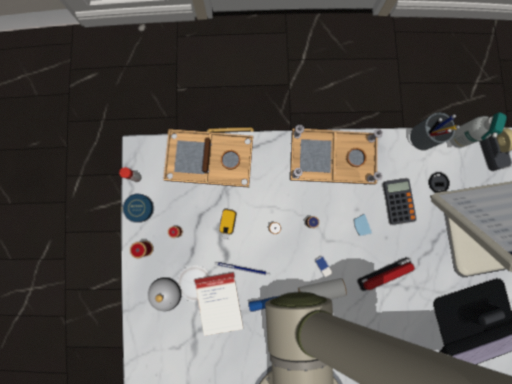

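View pics/b.png

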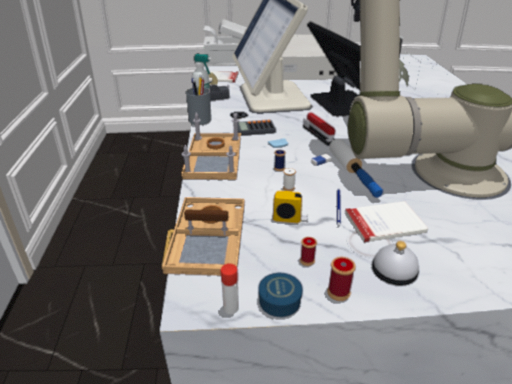

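The top view shows the navy spool at (312,221), white at (274,228), chalk at (362,225), tape at (228,221), tray at (208,158) and stand at (335,156). Candidates for the red spool are the small one at (175,231), the big one at (140,249) and the red-capped bottle at (130,174). I choose (175,231). The chalk could be confused with the blue/white eraser at (322,266); I choose (362,225).

```bash
cat > m.py <<'E'
from h import *
d=cam('top');X=cloud(d);s=cam('side');Y=cloud(s)
save(d,'c.png',(115,115,395,275),2.8)
hsv=cv2.cvtColor(d['img'],cv2.COLOR_RGB2HSV)
def blob(name,box,m,zl,zh):
    x0,y0,x1,y1=box; P=X[y0:y1,x0:x1]; mm=m[y0:y1,x0:x1]&(P[...,2]>zl)&(P[...,2]<zh); Q=P[mm]
    v,u=np.nonzero(mm)
    if len(Q)<5: print(name,'none');return
    r=cv2.minAreaRect((Q[:,:2]*1000).astype(np.float32))
    print(name,len(Q),'med',np.round(np.median(Q,0),4),'px',u.mean()+x0,v.mean()+y0,'rect',np.round(r[0],1),np.round(r[1],1),round(r[2],1),'zmax',np.nanpercentile(Q[:,2],95).round(4))
al=np.ones(hsv.shape[:2],bool)
blob('navy',(295,205,330,240),al,.035,.06)
blob('white',(258,212,292,245),al,.035,.06)
blob('red',(160,217,190,246),al,.035,.06)
blob('bigred',(122,232,158,266),al,.035,.09)
blob('chalk',(345,208,380,242),(hsv[...,0]>90)&(hsv[...,0]<115)&(hsv[...,1]>60),.0,.02)
blob('tape',(212,200,245,245),al,.05,.08)
blob('tapehook',(212,200,245,250),al,.01,.08)
blob('tray',(155,120,262,195),al,.008,.03)
blob('handle',(155,120,262,195),al,.045,.08)
blob('stand',(285,120,390,195),al,.012,.03)
for n,b in (('TL',(288,120,306,142)),('TR',(365,122,386,146)),('BL',(285,165,306,188)),('BR',(365,165,386,188))): blob('post'+n,b,al,.055,.1)
for u,v in ((190,157),(231,160),(315,155),(357,158),(220,200),(230,130),(213,130)): print((u,v),X[v,u].round(4))
E
python3 m.py
```

```text
navy 118 med [ 0.4553 -0.0423  0.0473] px 312.9406779661017 221.83050847457628 rect [455.  -42.4] [27.1 27.1] 44.2 zmax 0.0496
white 117 med [0.4436 0.0487 0.0476] px 274.63247863247864 227.63247863247864 rect [444.5  49.5] [26.3 26.1] 88.5 zmax 0.0497
red 108 med [0.4397 0.2916 0.0473] px 173.12037037037038 231.62037037037038 rect [440.7 291.9] [24.7 26.3] 88.9 zmax 0.0502
bigred 261 med [0.4015 0.3695 0.0653] px 138.74329501915707 249.0727969348659 rect [401.2 372.7] [38.1 38. ] 61.8 zmax 0.0678
chalk 193 med [ 0.4443 -0.1704  0.009 ] px 361.6839378238342 225.08290155440415 rect [ 444.1 -169.1] [44.6 30.6] 17.9 zmax 0.0119
tape 326 med [0.4623 0.1612 0.0589] px 226.91104294478527 221.2116564417178 rect [462.1 161.5] [32.1 57.9] 79.3 zmax 0.062
tapehook 356 med [0.4614 0.1606 0.0588] px 227.3426966292135 221.50842696629212 rect [455.  163.1] [33.2 72.4] 78.7 zmax 0.062
tray 1945 med [0.6253 0.2091 0.0097] px 207.57223650385603 157.21233933161955 rect [623.6 209. ] [215.1 131.4] 83.8 zmax 0.0207
handle 227 med [0.6231 0.2083 0.0605] px 205.77092511013217 154.36123348017622 rect [623.
[... 234 characters left out ...]
8.38983050847457 rect [677.9 -15.8] [18.3 19. ] 2.1 zmax 0.0841
postTR 62 med [ 0.6617 -0.2027  0.0659] px 377.7258064516129 132.8709677419355 rect [ 663.3 -204.3] [18.9 20.8] 41.9 zmax 0.0843
postBL 61 med [ 0.5732 -0.0068  0.0663] px 297.75409836065575 171.672131147541 rect [573.2  -8.7] [18.9 18.8] 87.1 zmax 0.0837
postBR 53 med [ 0.5591 -0.1954  0.0662] px 377.50943396226415 175.41509433962264 rect [ 560.1 -196.2] [18.5 15.8] 19.3 zmax 0.0835
(190, 157) [0.6276 0.256  0.0078]
(231, 160) [0.6166 0.1518 0.0089]
(315, 155) [ 0.6237 -0.0605  0.0092]
(357, 158) [ 0.6131 -0.1662  0.0118]
(220, 200) [0.5166 0.182  0.0018]
(230, 130) [ 0.7158  0.1579 -0.0698]
(213, 130) [ 0.7177  0.2053 -0.0714]
```

View pics/c.png

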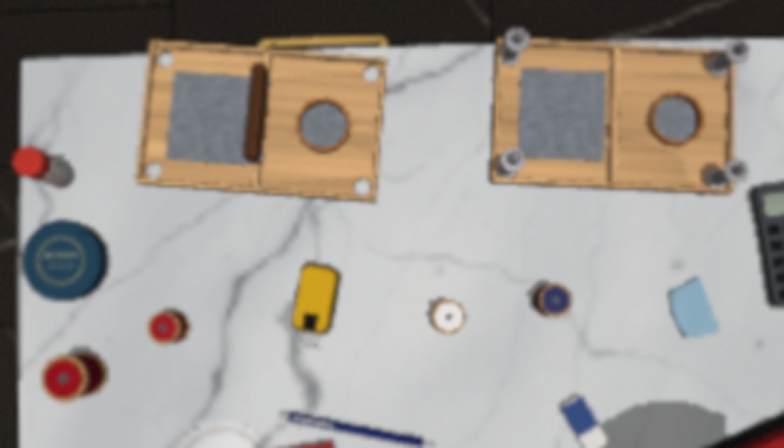

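```bash
cat > g.py <<'E'
import sys
from h import *
# usage: g.py x,y,z,psi ...  (mm,deg) -> cumulative rows relative to current pose
o=st(); R=np.array(o['tool_rot']);p=np.array(o['position'])
ps=np.degrees(np.arctan2(R[1,0],R[0,0]))
from scipy.spatial.transform import Rotation as S
for a in sys.argv[1:]:
    x,y,z,q=map(float,a.split(','))
    s=R.T@(np.array([x,y,z])/1000-p)/.3
    q=np.radians(q); T=np.array([[np.cos(q),np.sin(q),0],[np.sin(q),-np.cos(q),0],[0,0,-1]])
    w=np.degrees(S.from_matrix(R.T@T).as_rotvec())/45
    print(a,'[',np.round(s,3).tolist(),',',np.round(w,3).tolist(),']','dist',round(np.linalg.norm(s)*300),'rows',round(np.linalg.norm(s)*300/41.7,1))
print('psi',ps)
E
python3 g.py 180,-300,231,-4
python3 - <<'E'
from h import *
X=cloud(cam('top'))[120:384].reshape(-1,3)
for x in np.arange(.05,.7,.05): print(round(x,2),[int(1000*np.nanmax(np.r_[0,X[(abs(X[:,0]-x)<.025)&(abs(X[:,1]-y)<.025),2]])) for y in np.arange(-.6,.05,.05)])
E
```

```text
0.2 [ 0.1338 -0.5333  0.231 ] [-0.7  0.1 -0.2] 0.0855 0.0
[[0.97, 0.243, -0.0], [0.243, -0.97, 0.001], [0.0, -0.001, -1.0]] [-88.3  21.8  74.4  -0.   83.9 -12.3]
180,-300,231,-4 [ [0.339, -0.717, 0.001] , [-0.001, -0.0, 0.402] ] dist 238 rows 5.7
psi 14.080140868997557
0.05 [0, 4, 3, 0, 0, 0, 0, 0, 0, 3, 14, 0, 0]
0.1 [0, 4, 62, 83, 95, 1, 0, 0, 0, 0, 4, 156, 0]
0.15 [0, 0, 112, 148, 169, 183, 194, 4, 2, 0, 0, 189, 200]
0.2 [0, 15, 92, 177, 231, 237, 238, 237, 4, 4, 3, 392, 312]
0.25 [0, 15, 92, 161, 239, 238, 232, 5, 5, 5, 523, 449, 328]
0.3 [0, 15, 20, 21, 17, 4, 4, 52, 51, 556, 528, 407, 272]
0.35 [0, 20, 23, 23, 22, 327, 332, 52, 49, 5, 15, 17, 4]
0.4 [0, 0, 0, 23, 266, 328, 330, 5, 13, 12, 5, 4, 5]
0.45 [0, 0, 0, 200, 261, 261, 252, 21, 12, 13, 5, 51, 5]
0.5 [0, 0, 138, 187, 185, 175, 160, 22, 6, 5, 5, 6, 5]
0.55 [4, 15, 115, 111, 101, 7, 20, 20, 87, 23, 23, 23, 87]
0.6 [4, 87, 88, 5, 5, 4, 4, 5, 24, 24, 24, 13, 81]
0.65 [2, 93, 96, 180, 179, 140, 137, 4, 86, 25, 23, 14, 83]
```

The crop confirms the small red spool. The terminal (up to 0.24 m) and the monitor (0.33 m) are on the direct path, so I'll go up first.

step_arm(
  targets=[
    [[0,0,-0.667],[0,0,0]],
    [[0,0,-0.667],[0,0,0]],
    [[0,0,-0.667],[0,0,0]],
    [[0,0,-0.667],[0,0,0]],
    [[0,0,-0.667],[0,0,0]],
    [[0.766,-0.781,-0.667],[0,0,0.402]],
    [[0.766,-0.781,-0.667],[0,0,0.402]],
    [[0.766,-0.781,-0.667],[0,0,0.402]],
    [[0.766,-0.781,-0.667],[0,0,0.402]],
    [[0.766,-0.781,-0.667],[0,0,0.402]],
  ],
)

```text
time_s: 1.08
position: [0.2396, -0.3518, 0.4313]
tool_rot: [[0.997, -0.071, 0.0], [-0.071, -0.997, 0.0], [0.0, -0.0, -1.0]]
ft_force: [0.7, -1.0, 0.6]
grip_width: 0.0856
gripper_force: 0.0
```

step_arm(
  targets=[
    [[0,0,0],[0,0,0]],
  ],
)

```text
time_s: 1.17
position: [0.2413, -0.3484, 0.4332]
tool_rot: [[0.998, -0.065, 0.002], [-0.065, -0.998, -0.002], [0.002, 0.002, -1.0]]
ft_force: [-0.0, -0.4, 0.6]
grip_width: 0.0854
gripper_force: 0.0
```

```bash
python3 g.py 300,-240,430,-4 455,-42,430,-4 455,-42,150,-4
```

```text
1.17 [ 0.2413 -0.3484  0.4332] [-0.  -0.4  0.6] 0.0854 0.0
[[0.998, -0.065, 0.002], [-0.065, -0.998, -0.002], [0.002, 0.002, -1.0]] [-7.140e+01  4.400e+00  6.530e+01  1.000e-01  1.101e+02  2.230e+01]
300,-240,430,-4 [ [0.172, -0.373, 0.01] , [0.003, -0.003, 0.006] ] dist 123 rows 3.0
455,-42,430,-4 [ [0.645, -1.065, 0.01] , [0.003, -0.003, 0.006] ] dist 374 rows 9.0
455,-42,150,-4 [ [0.643, -1.067, 0.943] , [0.003, -0.003, 0.006] ] dist 469 rows 11.2
psi -3.709426427457249
```

step_arm(
  targets=[
    [[0.6,-0.98,0.01],[0,0,0.006]],
    [[0.6,-0.98,0.01],[0,0,0.006]],
    [[0.6,-0.98,0.01],[0,0,0.006]],
    [[0.6,-0.98,0.01],[0,0,0.006]],
    [[0.6,-0.98,0.01],[0,0,0.006]],
    [[0.6,-0.98,0.01],[0,0,0.006]],
    [[0.6,-0.98,0.01],[0,0,0.006]],
    [[0.6,-0.98,0.4],[0,0,0.006]],
    [[0.6,-0.98,0.6],[0,0,0.006]],
    [[0.6,-0.98,0.6],[0,0,0.006]],
  ],
  jaw=55,
)

```text
time_s: 2.0
position: [0.4308, -0.0842, 0.3088]
tool_rot: [[0.997, -0.073, 0.001], [-0.073, -0.997, -0.001], [0.001, 0.001, -1.0]]
ft_force: [1.3, -1.4, -0.4]
grip_width: 0.055
gripper_force: 0.0
```

```bash
python3 g.py 455,-42.3,100,-4 455,-42.3,17,-4
python3 - <<'E'
from h import *
save(cam('wrist'),'w1.png')
E
```

```text
2.0 [ 0.4308 -0.0842  0.3088] [ 1.3 -1.4 -0.4] 0.055 0.0
[[0.997, -0.073, 0.001], [-0.073, -0.997, -0.001], [0.001, 0.001, -1.0]] [-26.6   7.5  81.4  -0.   91.   67.6]
455,-42.3,100,-4 [ [0.069, -0.146, 0.696] , [0.001, -0.002, -0.004] ] dist 214 rows 5.1
455,-42.3,17,-4 [ [0.069, -0.146, 0.973] , [0.001, -0.002, -0.004] ] dist 296 rows 7.1
psi -4.171366811852413
```

View pics/w1.png

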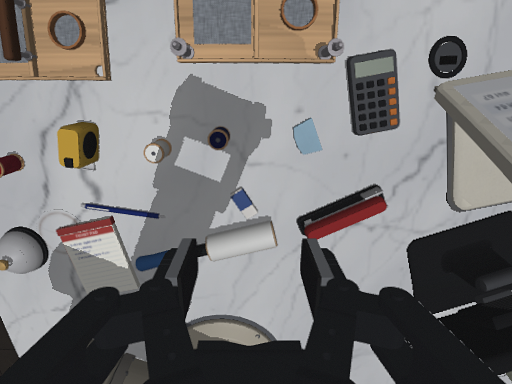

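The wrist view shows navy at (219,138), white at (156,151), chalk at (307,136) with one cut edge, and tape at (78,144). I'll measure these from the wrist camera as well.

Run:
```python
from h import *
d=cam('wrist');X=cloud(d)
hsv=cv2.cvtColor(d['img'],cv2.COLOR_RGB2HSV)
def b(n,box,zl,zh,m=None):
    x0,y0,x1,y1=box;P=X[y0:y1,x0:x1];k=(P[...,2]>zl)&(P[...,2]<zh)
    if m is not None:k&=m[y0:y1,x0:x1]
    v,u=np.nonzero(k);uv=np.c_[u+x0,v+y0].astype(float)
    z=np.median(P[k][:,2]);Q=plane(d,uv,z)
    r=cv2.minAreaRect((Q[:,:2]*1000).astype(np.float32));print(n,len(Q),z.round(4),np.round(r[0],1),np.round(r[1],1),round(r[2],1));return Q
b('navy',(200,120,240,158),.04,.055)
Q=b('chalk',(285,110,330,160),.003,.02,(hsv[...,0]>90)&(hsv[...,0]<115)&(hsv[...,1]>50))
h=cv2.convexHull((Q[:,:2]*1000).astype(np.float32));print(cv2.approxPolyDP(h,2.5,True).reshape(-1,2).round(1).tolist())
for n,bx in (('BL',(165,30,195,62)),('BR',(315,30,350,62))): b('post'+n,bx,.06,.075); b('pin'+n,bx,.078,.09)
```

```text
navy 355 0.0473 [453.6 -43.5] [28.1 26.5] 85.7
chalk 714 0.0088 [ 441.7 -171.1] [50.3 33.3] 17.5
[[469.70001220703125, -179.5], [458.79998779296875, -153.60000610351562], [438.6000061035156, -154.60000610351562], [418.6000061035156, -166.0], [422.6000061035156, -194.10000610351562]]
postBL 194 0.065 [571.1  -9.9] [18.9 19.4] 84.9
pinBL 51 0.0822 [571.1 -11.1] [7.8 7.3] 82.3
postBR 187 0.0648 [ 557.5 -198.5] [19.7 17.6] 0.2
pinBR 63 0.0816 [ 556.9 -197.9] [8.7 8.8] 45.9
```

step_arm(
  targets=[
    [[0.069,-0.146,0.6],[0,0,0]],
    [[0.069,-0.146,0.6],[0,0,0]],
    [[0.069,-0.146,0.6],[0,0,0]],
    [[0.069,-0.146,0.6],[0,0,0]],
    [[0.069,-0.146,0.69],[0,0,0]],
    [[0.069,-0.146,0.69],[0,0,0]],
    [[0.069,-0.146,0.69],[0,0,0]],
  ],
)

```text
time_s: 2.68
position: [0.4553, -0.0441, 0.1039]
tool_rot: [[0.997, -0.075, -0.001], [-0.075, -0.997, 0.0], [-0.001, -0.0, -1.0]]
ft_force: [-0.2, 0.2, 0.7]
grip_width: 0.0551
gripper_force: 0.0
```

```bash
python3 g.py 455,-42.3,17,-4
```

```text
2.68 [ 0.4553 -0.0441  0.1039] [-0.2  0.2  0.7] 0.0551 0.0
[[0.997, -0.075, -0.001], [-0.075, -0.997, 0.0], [-0.001, -0.0, -1.0]] [-20.4  21.3  99.8  -0.   59.   73.9]
455,-42.3,17,-4 [ [-0.001, -0.006, 0.29] , [-0.0, 0.002, -0.006] ] dist 87 rows 2.1
psi -4.286361488709131
```

step_arm(
  targets=[
    [[-0.002,-0.003,0.14],[0,0,0]],
    [[-0.002,-0.003,0.24],[0,0,0]],
    [[-0.002,-0.003,0.29],[0,0,0]],
    [[-0.002,-0.003,0.29],[0,0,0]],
  ],
)

```text
time_s: 3.02
position: [0.4551, -0.0436, 0.0168]
tool_rot: [[0.997, -0.075, 0.001], [-0.075, -0.997, -0.0], [0.001, 0.0, -1.0]]
ft_force: [0.4, 0.6, 0.2]
grip_width: 0.0547
gripper_force: 0.0
```

step_arm(
  targets=[
    [[0,0,0],[0,0,0]],
    [[0,0,0],[0,0,0]],
    [[0,0,0],[0,0,0]],
    [[0,0,0],[0,0,0]],
    [[0,0,0],[0,0,0]],
  ],
  jaw=0,
  grip_force=40,
)

```text
time_s: 3.43
position: [0.4557, -0.0432, 0.0188]
tool_rot: [[0.997, -0.074, 0.006], [-0.074, -0.997, -0.002], [0.006, 0.002, -1.0]]
ft_force: [-0.3, -1.7, 7.7]
grip_width: 0.0272
gripper_force: 38.7
```

```bash
python3 g.py 454,-43,130,-4 613.5,-163,130,-4 613.5,-163,26,-4
```

```text
3.43 [ 0.4557 -0.0432  0.0188] [-0.3 -1.7  7.7] 0.0272 38.713833689689636
[[0.997, -0.074, 0.006], [-0.074, -0.997, -0.002], [0.006, 0.002, -1.0]] [-20.3  29.6 105.3  -0.   44.7  74. ]
454,-43,130,-4 [ [-0.004, 0.001, -0.371] , [0.002, -0.007, -0.006] ] dist 111 rows 2.7
613.5,-163,130,-4 [ [0.556, 0.36, -0.367] , [0.002, -0.007, -0.006] ] dist 227 rows 5.4
613.5,-163,26,-4 [ [0.554, 0.359, -0.02] , [0.002, -0.007, -0.006] ] dist 198 rows 4.8
psi -4.270220778927633
```

step_arm(
  targets=[
    [[0,0,-0.14],[0,0,0]],
    [[0,0,-0.28],[0,0,0]],
    [[0,0,-0.367],[0,0,0]],
    [[0.14,0.09,-0.367],[0,0,0]],
    [[0.555,0.36,-0.367],[0,0,0]],
    [[0.555,0.36,-0.367],[0,0,0]],
    [[0.555,0.36,-0.367],[0,0,0]],
    [[0.555,0.36,-0.367],[0,0,0]],
    [[0.555,0.36,-0.367],[0,0,0]],
    [[0.555,0.36,-0.367],[0,0,0]],
  ],
)

```text
time_s: 4.27
position: [0.6125, -0.1634, 0.1277]
tool_rot: [[0.997, -0.076, 0.002], [-0.076, -0.997, -0.001], [0.002, 0.001, -1.0]]
ft_force: [-0.5, 0.8, -0.5]
grip_width: 0.0271
gripper_force: 39.5
```

```bash
python3 g.py 613.5,-163,50,-4 613.5,-163,26,-4;  python3 - <<'E'
from h import *
save(cam('wrist'),'w2.png')
E
```

```text
4.27 [ 0.6125 -0.1634  0.1277] [-0.5  0.8 -0.5] 0.0271 39.5312337577343
[[0.997, -0.076, 0.002], [-0.076, -0.997, -0.001], [0.002, 0.001, -1.0]] [-25.6  34.9  69.2   0.   75.8  68.7]
613.5,-163,50,-4 [ [0.003, -0.002, 0.259] , [0.001, -0.002, -0.007] ] dist 78 rows 1.9
613.5,-163,26,-4 [ [0.003, -0.002, 0.339] , [0.001, -0.002, -0.007] ] dist 102 rows 2.4
psi -4.333007921938397
```

View pics/w2.png

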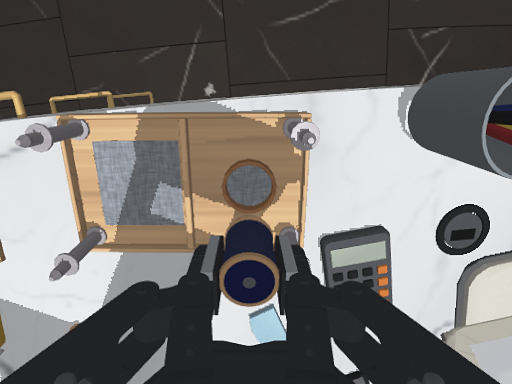

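The navy spool is held upright at (248,275) and the well rim is centred at about (249,186). I'll check the well and post positions from here.

Run:
```python
from h import *
d=cam('wrist')
print('well',plane(d,[(249,185)],.020).round(4), 'pin tips', plane(d,[(310,141),(289,256)],.084).round(4), plane(d,[(23,142),(58,274)],.084).round(4))
X=cloud(d)
for n,(x0,y0,x1,y1) in {'FR':(285,115,325,155),'FL':(10,110,95,155),'BL':(45,225,110,285)}.items():
    P=X[y0:y1,x0:x1]
    for a,c in ((.06,.07),(.076,.09)):
        Q=P[(P[...,2]>a)&(P[...,2]<c)]; 
        if len(Q)>3: print(n,len(Q),((Q.min(0)+Q.max(0))/2).round(4))
```

```text
well [[ 0.6139 -0.1636  0.02  ]] pin tips [[ 0.6598 -0.2058  0.084 ]
 [ 0.5782 -0.1898  0.084 ]] [[ 0.6742 -0.02    0.084 ]
 [ 0.5742 -0.0155  0.084 ]]
FR 511 [ 0.6611 -0.2069  0.066 ]
FR 160 [ 0.6611 -0.2069  0.0817]
FL 503 [ 0.6751 -0.0182  0.0653]
FL 186 [ 0.6754 -0.0194  0.081 ]
BL 344 [ 0.5719 -0.0102  0.0659]
BL 153 [ 0.5726 -0.0106  0.081 ]
```

step_arm(
  targets=[
    [[0.003,-0.001,0.14],[0,0,0]],
    [[0.003,-0.001,0.25],[0,0,0]],
    [[0.003,-0.001,0.25],[0,0,0]],
  ],
)

```text
time_s: 4.62
position: [0.6092, -0.16, 0.0465]
tool_rot: [[0.997, -0.074, -0.01], [-0.074, -0.997, 0.005], [-0.01, -0.004, -1.0]]
ft_force: [-1.3, 0.6, -2.0]
grip_width: 0.0275
gripper_force: 39.5
```

step_arm(
  targets=[
    [[0,0,0],[0,0,0]],
  ],
)

```text
time_s: 4.7
position: [0.6119, -0.1613, 0.0517]
tool_rot: [[0.997, -0.074, -0.002], [-0.074, -0.997, 0.001], [-0.002, -0.001, -1.0]]
ft_force: [0.6, -0.4, -0.1]
grip_width: 0.027
gripper_force: 39.5
```

```bash
python3 g.py 613.7,-163.3,26,-4
```

```text
4.7 [ 0.6119 -0.1613  0.0517] [ 0.6 -0.4 -0.1] 0.027 39.534824788570404
[[0.997, -0.074, -0.002], [-0.074, -0.997, 0.001], [-0.002, -0.001, -1.0]] [-25.5  39.6  74.    0.   66.5  68.8]
613.7,-163.3,26,-4 [ [0.007, 0.006, 0.086] , [-0.001, 0.003, -0.005] ] dist 26 rows 0.6
psi -4.246627983988671
```

step_arm(
  targets=[
    [[0.002,0.002,0.03],[0,0,0]],
    [[0.002,0.002,0.06],[0,0,0]],
    [[0.002,0.002,0.08],[0,0,0]],
    [[0.002,0.002,0.08],[0,0,0]],
  ],
)

```text
time_s: 5.03
position: [0.6133, -0.1628, 0.0272]
tool_rot: [[0.997, -0.075, 0.0], [-0.075, -0.997, -0.0], [0.0, 0.0, -1.0]]
ft_force: [0.1, 0.9, 0.6]
grip_width: 0.0273
gripper_force: 39.7
```

step_arm(
  targets=[
    [[0,0,0],[0,0,0]],
    [[0,0,0],[0,0,0]],
    [[0,0,0],[0,0,0]],
  ],
  jaw=46,
)

```text
time_s: 5.28
position: [0.6134, -0.1628, 0.0277]
tool_rot: [[0.997, -0.075, 0.0], [-0.075, -0.997, -0.0], [0.0, 0.0, -1.0]]
ft_force: [1.5, 0.1, -0.8]
grip_width: 0.0458
gripper_force: 0.0
```

step_arm(
  targets=[
    [[0,0,-0.1],[0,0,0]],
    [[0,0,-0.2],[0,0,0]],
    [[0,0,-0.35],[0,0,0]],
    [[0,0,-0.35],[0,0,0]],
  ],
)

```text
time_s: 5.62
position: [0.6158, -0.1638, 0.1401]
tool_rot: [[0.997, -0.074, 0.011], [-0.074, -0.997, -0.005], [0.011, 0.004, -1.0]]
ft_force: [0.9, -0.1, 1.5]
grip_width: 0.0462
gripper_force: 0.0
```

```bash
python3 g.py 500,-168,130,6 442.5,-170.3,60,17.6 442.5,-170.3,2.5,17.6;  python3 - <<'E'
from h import *
d=cam('wrist');save(d,'w3.png')
E
```

```text
5.62 [ 0.6158 -0.1638  0.1401] [ 0.9 -0.1  1.5] 0.0462 0.0
[[0.997, -0.074, 0.011], [-0.074, -0.997, -0.005], [0.011, 0.004, -1.0]] [-25.5  34.3  68.1   0.   76.9  68.7]
500,-168,130,6 [ [-0.384, 0.042, 0.029] , [0.007, -0.014, -0.228] ] dist 116 rows 2.8
442.5,-170.3,60,17.6 [ [-0.578, 0.063, 0.261] , [0.008, -0.013, -0.486] ] dist 191 rows 4.6
442.5,-170.3,2.5,17.6 [ [-0.58, 0.062, 0.452] , [0.008, -0.013, -0.486] ] dist 221 rows 5.3
psi -4.263234559540795
```

View pics/w3.png

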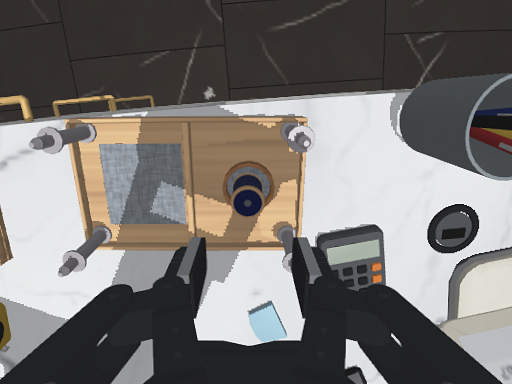

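Navy stands in the well (rim at (248,187), spool top at (247,203)). Next is the chalk.

step_arm(
  targets=[
    [[-0.14,0.015,0],[0,0,-0.1]],
    [[-0.28,0.03,0],[0,0,-0.2]],
    [[-0.57,0.06,0.1],[0,0,-0.486]],
    [[-0.57,0.06,0.235],[0,0,-0.486]],
    [[-0.57,0.06,0.235],[0,0,-0.486]],
    [[-0.57,0.06,0.235],[0,0,-0.486]],
    [[-0.57,0.06,0.235],[0,0,-0.486]],
    [[-0.57,0.06,0.235],[0,0,-0.486]],
  ],
  jaw=52,
)

```text
time_s: 6.33
position: [0.4425, -0.1685, 0.0623]
tool_rot: [[0.953, 0.302, 0.001], [0.302, -0.953, -0.001], [0.001, 0.001, -1.0]]
ft_force: [0.5, 0.1, 1.1]
grip_width: 0.0518
gripper_force: 0.0
```

```bash
python3 g.py 442.5,-170.3,2.5,17.6
```

```text
6.33 [ 0.4425 -0.1685  0.0623] [0.5 0.1 1.1] 0.0518 0.0
[[0.953, 0.302, 0.001], [0.302, -0.953, -0.001], [0.001, 0.001, -1.0]] [-35.2  26.3 100.3   0.   53.3  37.2]
442.5,-170.3,2.5,17.6 [ [-0.002, 0.005, 0.199] , [0.002, -0.001, -0.001] ] dist 60 rows 1.4
psi 17.56872671536052
```

step_arm(
  targets=[
    [[-0.002,0.005,0.1],[0,0,0]],
    [[-0.002,0.005,0.16],[0,0,0]],
    [[-0.002,0.005,0.197],[0,0,0]],
    [[-0.002,0.005,0.197],[0,0,0]],
  ],
)

```text
time_s: 6.67
position: [0.442, -0.1695, 0.0016]
tool_rot: [[0.953, 0.303, -0.001], [0.303, -0.953, 0.001], [-0.001, -0.001, -1.0]]
ft_force: [-0.3, -1.0, -0.5]
grip_width: 0.0519
gripper_force: 0.0
```

step_arm(
  targets=[
    [[0,0,0],[0,0,0]],
    [[0,0,0],[0,0,0]],
    [[0,0,0],[0,0,0]],
    [[0,0,0],[0,0,0]],
    [[0,0,0],[0,0,0]],
  ],
  jaw=0,
  grip_force=30,
)

```text
time_s: 7.08
position: [0.4422, -0.17, 0.0038]
tool_rot: [[0.953, 0.302, 0.003], [0.302, -0.953, -0.002], [0.002, 0.002, -1.0]]
ft_force: [1.2, 1.7, 7.1]
grip_width: 0.0322
gripper_force: 30.5
```

step_arm(
  targets=[
    [[0,0,-0.14],[0,0,0]],
    [[0,0,-0.28],[0,0,0]],
    [[0,0,-0.4],[0,0,0]],
    [[0,0,-0.4],[0,0,0]],
  ],
)

```text
time_s: 7.42
position: [0.4436, -0.1711, 0.1292]
tool_rot: [[0.953, 0.302, 0.01], [0.303, -0.953, -0.007], [0.007, 0.01, -1.0]]
ft_force: [-0.2, -1.4, 1.3]
grip_width: 0.0325
gripper_force: 30.1
```

```bash
python3 g.py 620.3,-62.2,130,-4.2 620.3,-62.2,12,-4.2
```

```text
7.42 [ 0.4436 -0.1711  0.1292] [-0.2 -1.4  1.3] 0.0325 30.10419590456877
[[0.953, 0.302, 0.01], [0.303, -0.953, -0.007], [0.007, 0.01, -1.0]] [-35.4  20.5  95.6  -0.   63.3  37. ]
620.3,-62.2,130,-4.2 [ [0.671, -0.168, 0.001] , [0.01, -0.011, 0.485] ] dist 208 rows 5.0
620.3,-62.2,12,-4.2 [ [0.668, -0.171, 0.394] , [0.01, -0.011, 0.485] ] dist 238 rows 5.7
psi 17.61192893443443
```

step_arm(
  targets=[
    [[0.12,-0.03,0],[0,0,0.1]],
    [[0.67,-0.168,0],[0,0,0.485]],
    [[0.67,-0.168,0],[0,0,0.485]],
    [[0.67,-0.168,0],[0,0,0.485]],
    [[0.67,-0.168,0],[0,0,0.485]],
    [[0.67,-0.168,0],[0,0,0.485]],
    [[0.67,-0.168,0],[0,0,0.485]],
    [[0.67,-0.168,0],[0,0,0.485]],
  ],
)

```text
time_s: 8.08
position: [0.6171, -0.0606, 0.1222]
tool_rot: [[0.997, -0.073, -0.001], [-0.073, -0.997, 0.0], [-0.001, 0.0, -1.0]]
ft_force: [-0.1, 0.4, -0.3]
grip_width: 0.0325
gripper_force: 30.1
```

```bash
python3 g.py 620.3,-62.8,11,-4.2;python3 - <<'E'
from h import *
d=cam('wrist');save(d,'w4.png')
E
```

```text
8.08 [ 0.6171 -0.0606  0.1222] [-0.1  0.4 -0.3] 0.0325 30.101928373624105
[[0.997, -0.073, -0.001], [-0.073, -0.997, 0.0], [-0.001, 0.0, -1.0]] [-16.5  34.   72.   -0.   74.1  77.7]
620.3,-62.8,11,-4.2 [ [0.012, 0.006, 0.371] , [0.0, 0.002, 0.0] ] dist 111 rows 2.7
psi -4.182060541103016
```

View pics/w4.png

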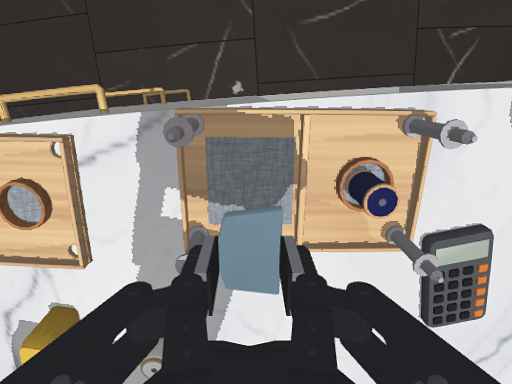

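The chalk is held flat at (250,250). I'll lower it between the posts.

step_arm(
  targets=[
    [[0.012,0.006,0.13],[0,0,0]],
    [[0.012,0.006,0.22],[0,0,0]],
    [[0.012,0.006,0.29],[0,0,0]],
    [[0.012,0.006,0.34],[0,0,0]],
    [[0.012,0.006,0.365],[0,0,0]],
    [[0.012,0.006,0.365],[0,0,0]],
  ],
)

```text
time_s: 8.63
position: [0.6199, -0.0638, 0.0125]
tool_rot: [[0.997, -0.075, -0.002], [-0.075, -0.997, 0.0], [-0.002, -0.0, -1.0]]
ft_force: [-0.6, 0.0, -0.6]
grip_width: 0.0323
gripper_force: 33.3
```

step_arm(
  targets=[
    [[0,0,0],[0,0,0]],
    [[0,0,0],[0,0,0]],
    [[0,0,0],[0,0,0]],
    [[0,0,0],[0,0,0]],
  ],
  jaw=46,
)

```text
time_s: 8.97
position: [0.6213, -0.063, 0.014]
tool_rot: [[0.997, -0.074, 0.001], [-0.074, -0.997, -0.0], [0.001, 0.0, -1.0]]
ft_force: [-0.2, -0.4, 0.1]
grip_width: 0.0456
gripper_force: 0.0
```

step_arm(
  targets=[
    [[0,0,-0.1],[0,0,0]],
    [[0,0,-0.2],[0,0,0]],
    [[0,0,-0.35],[0,0,0]],
    [[0,0,-0.45],[0,0,0]],
    [[0,0,-0.45],[0,0,0]],
  ],
)

```text
time_s: 9.38
position: [0.6237, -0.0634, 0.1562]
tool_rot: [[0.997, -0.073, 0.013], [-0.073, -0.997, -0.004], [0.013, 0.003, -1.0]]
ft_force: [0.2, -0.4, -0.1]
grip_width: 0.046
gripper_force: 0.0
```

```bash
python3 g.py 623.4,208.5,150,-5.8;python3 - <<'E'
from h import *
d=cam('wrist');save(d,'w5.png')
X=cloud(d);P=X.reshape(-1,3);k=(P[:,2]>.045)&(P[:,2]<.075)&(P[:,1]>.1)&(P[:,1]<.3);print(k.sum())
E
```

```text
9.38 [ 0.6237 -0.0634  0.1562] [ 0.2 -0.4 -0.1] 0.046 0.0
[[0.997, -0.073, 0.013], [-0.073, -0.997, -0.004], [0.013, 0.003, -1.0]] [-16.6  32.5  68.8   0.   78.   77.6]
623.4,208.5,150,-5.8 [ [-0.068, -0.904, 0.017] , [0.003, -0.017, 0.035] ] dist 272 rows 6.5
psi -4.2117975221940265
318
```

View pics/w5.png

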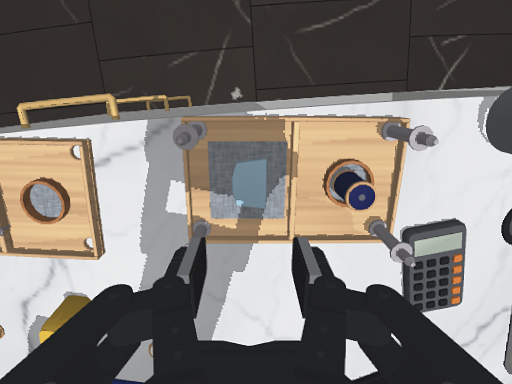

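The chalk lies flat in the felt compartment at (250,183), with navy in its well. Next is the tray.

step_arm(
  targets=[
    [[-0.06,-0.906,-0.05],[0,0,0.035]],
    [[-0.06,-0.906,-0.05],[0,0,0.035]],
    [[-0.06,-0.906,-0.05],[0,0,0.035]],
    [[-0.06,-0.906,-0.05],[0,0,0.035]],
    [[-0.06,-0.906,-0.05],[0,0,0.035]],
    [[-0.06,-0.906,-0.05],[0,0,0.035]],
    [[-0.06,-0.906,-0.05],[0,0,0.035]],
    [[-0.06,-0.906,-0.05],[0,0,0.035]],
    [[-0.06,-0.906,-0.05],[0,0,0.035]],
  ],
)

```text
time_s: 10.18
position: [0.6226, 0.2105, 0.162]
tool_rot: [[0.995, -0.099, -0.002], [-0.099, -0.995, -0.001], [-0.002, 0.001, -1.0]]
ft_force: [0.7, -0.4, 0.1]
grip_width: 0.0462
gripper_force: 0.0
```

```bash
python3 - <<'E'
from h import *
d=cam('wrist');save(d,'w6.png');X=cloud(d);hsv=cv2.cvtColor(d['img'],cv2.COLOR_RGB2HSV)
P=X.reshape(-1,3);reg=(P[:,0]>.5)&(P[:,0]<.72)&(P[:,1]>.07)&(P[:,1]<.35)
for n,a,c in (('rim',.012,.03),('handle',.05,.068)):
    Q=P[reg&(P[:,2]>a)&(P[:,2]<c)]
    r=cv2.minAreaRect((Q[:,:2]*1000).astype(np.float32));print(n,len(Q),np.round(r[0],1),np.round(r[1],1),round(r[2],1),np.median(Q[:,2]))
E
python3 g.py 623.4,208.5,31,-5.8
```

```text
rim 4221 [587.5 221.9] [237.5 200.5] 83.8 0.018211279110643665
handle 1454 [622. 208.] [13.8 83.7] 84.0 0.060182987406964525
10.23 [0.6228 0.2093 0.1622] [ 0.1 -0.6  0.3] 0.046 0.0
[[0.995, -0.101, -0.002], [-0.101, -0.995, -0.001], [-0.002, 0.001, -1.0]] [  8.3  35.6  61.8  -0.   82.7 104.1]
623.4,208.5,31,-5.8 [ [0.003, 0.002, 0.437] , [0.001, 0.002, 0.001] ] dist 131 rows 3.1
psi -5.7766580179695515
```

View pics/w6.png

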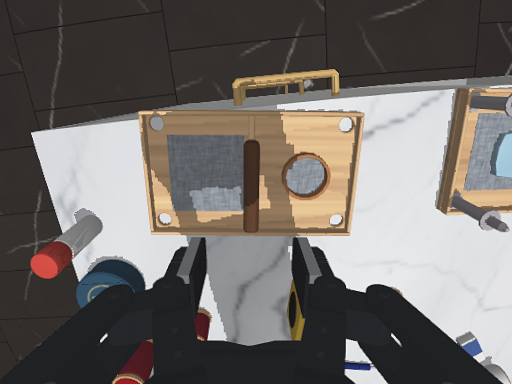

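The handle is at (251,187), well on the -y side, same way round as the stand. I'll grasp it now.

step_arm(
  targets=[
    [[0,0.002,0.14],[0,0,0.005]],
    [[0,0.002,0.28],[0,0,0.005]],
    [[0,0.002,0.38],[0,0,0.005]],
    [[0,0.002,0.437],[0,0,0.005]],
    [[0,0.002,0.437],[0,0,0.005]],
  ],
)

```text
time_s: 10.65
position: [0.621, 0.2067, 0.0274]
tool_rot: [[0.994, -0.107, -0.009], [-0.107, -0.994, -0.001], [-0.008, 0.002, -1.0]]
ft_force: [-1.2, -0.9, -0.4]
grip_width: 0.046
gripper_force: 0.0
```

step_arm(
  targets=[
    [[0,0,0],[0,0,0]],
    [[0,0,0],[0,0,0]],
    [[0,0,0],[0,0,0]],
    [[0,0,0],[0,0,0]],
    [[0,0,0],[0,0,0]],
    [[0,0,0],[0,0,0]],
  ],
  jaw=0,
  grip_force=70,
)

```text
time_s: 11.15
position: [0.6242, 0.2086, 0.0342]
tool_rot: [[0.994, -0.105, 0.004], [-0.105, -0.994, -0.0], [0.004, -0.0, -1.0]]
ft_force: [-1.1, -2.8, 7.4]
grip_width: 0.0129
gripper_force: 70.8
```

step_arm(
  targets=[
    [[0,0,-0.07],[0,0,0]],
    [[0,0,-0.15],[0,0,0]],
    [[0,0,-0.28],[0,0,0]],
    [[0,0,-0.41],[0,0,0]],
    [[0,0,-0.41],[0,0,0]],
    [[0,0,-0.41],[0,0,0]],
  ],
)

```text
time_s: 11.65
position: [0.6238, 0.2092, 0.1579]
tool_rot: [[0.994, -0.105, 0.005], [-0.105, -0.994, 0.001], [0.005, -0.001, -1.0]]
ft_force: [0.1, -0.3, -3.1]
grip_width: 0.0129
gripper_force: 69.5
```

```bash
python3 g.py 617,-107.5,154,-4.2
```

```text
11.65 [0.6238 0.2092 0.1579] [ 0.1 -0.3 -3.1] 0.0129 69.52664136886597
[[0.994, -0.105, 0.005], [-0.105, -0.994, 0.001], [0.005, -0.001, -1.0]] [  8.2  35.7  62.4   0.   81.6 104.3]
617,-107.5,154,-4.2 [ [0.088, 1.052, 0.012] , [-0.002, -0.007, -0.04] ] dist 317 rows 7.6
psi -6.022058792304668
```

step_arm(
  targets=[
    [[0.01,0.1,0],[0,0,-0.02]],
    [[0.08,1,0],[0,0,-0.04]],
    [[0.08,1,0],[0,0,-0.04]],
    [[0.08,1,0],[0,0,-0.04]],
    [[0.08,1,0],[0,0,-0.04]],
    [[0.08,1,0],[0,0,-0.04]],
    [[0.08,1,0],[0,0,-0.04]],
    [[0.08,1,0],[0,0,-0.04]],
    [[0.08,1,0],[0,0,-0.04]],
    [[0.08,1,0],[0,0,-0.04]],
  ],
)

```text
time_s: 12.48
position: [0.6147, -0.0927, 0.1535]
tool_rot: [[0.997, -0.076, -0.003], [-0.076, -0.997, 0.001], [-0.003, -0.001, -1.0]]
ft_force: [0.1, 1.0, -2.4]
grip_width: 0.0128
gripper_force: 69.5
```

step_arm(
  targets=[
    [[0,0,0],[0,0,0]],
    [[0,0,0],[0,0,0]],
  ],
)

```text
time_s: 12.65
position: [0.6152, -0.0905, 0.1545]
tool_rot: [[0.997, -0.072, -0.001], [-0.072, -0.997, 0.001], [-0.001, -0.001, -1.0]]
ft_force: [-0.3, 0.2, -1.8]
grip_width: 0.0131
gripper_force: 69.5
```

```bash
python3 g.py 617,-107.5,154,-4.2 617,-107.5,120,-4.2
```

```text
12.65 [ 0.6152 -0.0905  0.1545] [-0.3  0.2 -1.8] 0.0131 69.5094645023346
[[0.997, -0.072, -0.001], [-0.072, -0.997, 0.001], [-0.001, -0.001, -1.0]] [-19.3  32.4  69.2   0.   78.5  74.9]
617,-107.5,154,-4.2 [ [0.01, 0.056, 0.002] , [-0.001, 0.002, 0.001] ] dist 17 rows 0.4
617,-107.5,120,-4.2 [ [0.01, 0.056, 0.115] , [-0.001, 0.002, 0.001] ] dist 38 rows 0.9
psi -4.1462945622280225
```

step_arm(
  targets=[
    [[0.01,0.057,0],[0,0,0]],
    [[0.01,0.057,0.06],[0,0,0]],
    [[0.01,0.057,0.06],[0,0,0]],
    [[0.01,0.057,0.06],[0,0,0]],
  ],
)

```text
time_s: 12.98
position: [0.6168, -0.1079, 0.1364]
tool_rot: [[0.997, -0.072, -0.002], [-0.072, -0.997, 0.001], [-0.002, -0.001, -1.0]]
ft_force: [0.6, 0.6, -2.3]
grip_width: 0.0128
gripper_force: 69.4
```

```bash
python3 g.py 617,-107.5,120,-4.2;  python3 - <<'E'
from h import *
for n in('wrist','top'):
    d=cam(n);save(d,n+'7.png',(250,100,410,220) if n=='top' else None,4 if n=='top' else 1.4)
    X=cloud(d);P=X.reshape(-1,3);reg=(P[:,0]>.5)&(P[:,0]<.72)&(P[:,1]>-.24)&(P[:,1]<.02)
    Q=P[reg&(P[:,2]>.155)&(P[:,2]<.18)];print(n,'handle',len(Q),np.median(Q,0).round(4));r=cv2.minAreaRect((Q[:,:2]*1000).astype(np.float32));print(r)
    Q=P[reg&(P[:,2]>.1)&(P[:,2]<.135)];r=cv2.minAreaRect((Q[:,:2]*1000).astype(np.float32));print('tray',r)
E
```

```text
12.98 [ 0.6168 -0.1079  0.1364] [ 0.6  0.6 -2.3] 0.0128 69.38386559486389
[[0.997, -0.072, -0.002], [-0.072, -0.997, 0.001], [-0.002, -0.001, -1.0]] [-20.7  33.8  69.8   0.   76.6  73.4]
617,-107.5,120,-4.2 [ [0.001, -0.001, 0.055] , [-0.001, 0.003, 0.001] ] dist 16 rows 0.4
psi -4.155880391565492
wrist handle 6433 [ 0.6242 -0.1091  0.1627]
((616.1926879882812, -106.22258758544922), (48.94052505493164, 78.1332015991211), 62.85639190673828)
tray ((613.8215942382812, -108.42996215820312), (217.75267028808594, 130.07017517089844), 85.80606842041016)
top handle 0 [nan nan nan]
((0.0, 0.0), (0.0, 0.0), 0.0)
tray ((616.5811767578125, -106.814208984375), (215.5059356689453, 131.21429443359375), 85.64456176757812)
  return _methods._mean(a, axis=axis, dtype=dtype,
  ret = um.true_divide(
```

View pics/wrist7.png

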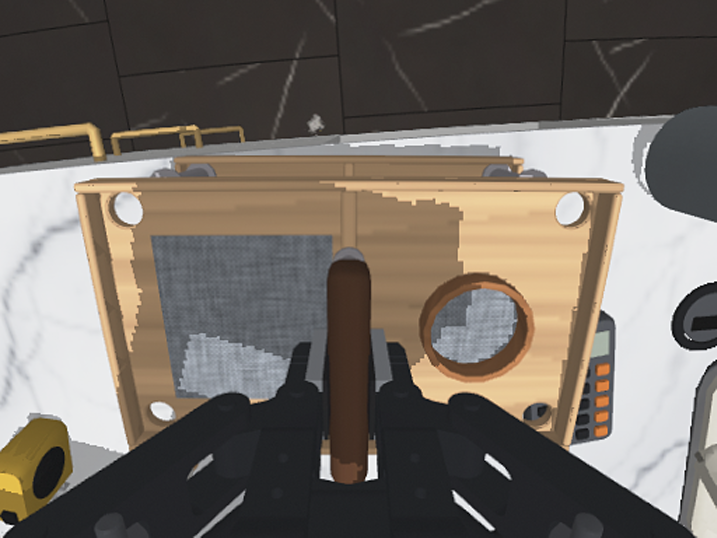

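View pics/top7.png

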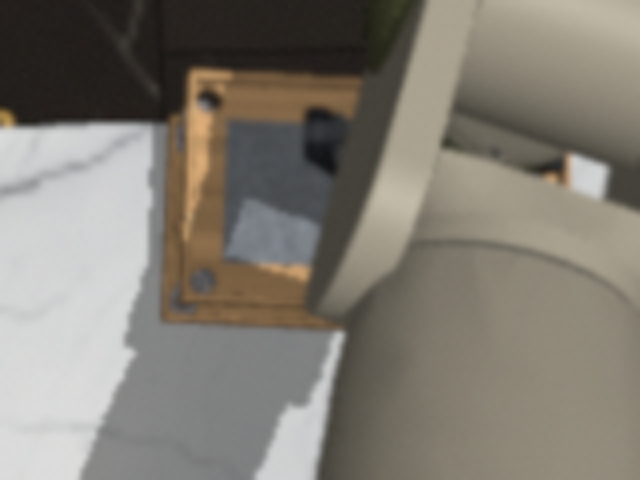

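The tray hangs level. Holes in the 1.4x picture are at FL (126,210), FR (572,210), BL (161,410) and BR (537,412). I'll compare them with the pins measured by the same camera.

Run:
```python
from h import *
d=cam('wrist');g=cv2.cvtColor(d['img'],cv2.COLOR_RGB2HSV)
for n,(x,y) in {'FL':(90,150),'FR':(408.5,150),'BL':(115,293)}.items():
    x0,y0=int(x)-18,int(y)-18
    sub=((g[...,1]<60)).astype(np.uint8)[y0:y0+36,x0:x0+36]
    c,l,s,ce=cv2.connectedComponentsWithStats(sub); k=l[18,18]; b=s[k]
    uv=(x0+b[0]+(b[2]-1)/2,y0+b[1]+(b[3]-1)/2)
    print(n,k,b,uv,plane(d,[uv],.108).round(4),plane(d,[(x,y)],.108).round(4))
```

```text
FL 1 [  9   5  21  24 383] (np.float64(91.0), np.float64(148.5)) [[ 0.6733 -0.0186  0.108 ]] [[ 0.6725 -0.0178  0.108 ]]
FR 1 [  7   5  20  24 371] (np.float64(406.5), np.float64(148.5)) [[ 0.6596 -0.2066  0.108 ]] [[ 0.6586 -0.2079  0.108 ]]
BL 2 [ 10  12  19  14 193] (np.float64(116.0), np.float64(293.5)) [[ 0.5701 -0.011   0.108 ]] [[ 0.5706 -0.0104  0.108 ]]
```

step_arm(
  targets=[
    [[0.006,0,0],[0,0,0]],
    [[0.006,0,0.03],[0,0,0]],
    [[0.006,0,0.05],[0,0,0]],
    [[0.006,0,0.065],[0,0,0]],
    [[0.006,0,0.08],[0,0,0]],
    [[0.006,0,0.08],[0,0,0]],
  ],
)

```text
time_s: 13.63
position: [0.6185, -0.1091, 0.1117]
tool_rot: [[0.997, -0.074, -0.002], [-0.074, -0.997, 0.001], [-0.002, -0.001, -1.0]]
ft_force: [0.3, 0.3, -2.4]
grip_width: 0.0127
gripper_force: 69.5
```

step_arm(
  targets=[
    [[0,0,0.01],[0,0,0]],
    [[0,0,0.02],[0,0,0]],
    [[0,0,0.03],[0,0,0]],
    [[0,0,0.04],[0,0,0]],
    [[0,0,0.045],[0,0,0]],
    [[0,0,0.045],[0,0,0]],
  ],
)

```text
time_s: 14.13
position: [0.6189, -0.1093, 0.0992]
tool_rot: [[0.997, -0.074, -0.001], [-0.074, -0.997, 0.0], [-0.001, -0.0, -1.0]]
ft_force: [0.3, 0.6, -3.0]
grip_width: 0.0124
gripper_force: 69.5
```

```bash
python3 g.py
```

```text
14.13 [ 0.6189 -0.1093  0.0992] [ 0.3  0.6 -3. ] 0.0124 69.54019546508789
[[0.997, -0.074, -0.001], [-0.074, -0.997, 0.0], [-0.001, -0.0, -1.0]] [-20.8  36.1  72.1   0.   71.8  73.4]
psi -4.2327065150255345
```

step_arm(
  targets=[
    [[0,0,0.004],[0,0,0]],
    [[0,0,0.008],[0,0,0]],
    [[0,0,0.008],[0,0,0]],
    [[0,0,0.008],[0,0,0]],
  ],
)

```text
time_s: 14.47
position: [0.6192, -0.1094, 0.0982]
tool_rot: [[0.997, -0.074, 0.001], [-0.074, -0.997, -0.0], [0.001, 0.0, -1.0]]
ft_force: [-3.5, 1.7, 5.9]
grip_width: 0.0126
gripper_force: 70.5
```

It made contact at exactly the expected 98.2 mm. Releasing.

step_arm(
  targets=[
    [[0,0,0],[0,0,0]],
    [[0,0,0],[0,0,0]],
    [[0,0,0],[0,0,0]],
    [[0,0,0],[0,0,0]],
  ],
  jaw=46,
)

```text
time_s: 14.8
position: [0.6191, -0.1093, 0.0971]
tool_rot: [[0.997, -0.074, -0.0], [-0.074, -0.997, 0.0], [-0.0, -0.0, -1.0]]
ft_force: [-0.3, 0.3, 0.4]
grip_width: 0.046
gripper_force: 0.0
```

step_arm(
  targets=[
    [[0,0,-0.1],[0,0,0]],
    [[0,0,-0.2],[0,0,0]],
    [[0,0,-0.34],[0,0,0]],
    [[-0.12,-0.2,-0.34],[0,0,0]],
    [[-0.5,-0.95,-0.34],[0,0,0]],
    [[-0.5,-0.95,-0.34],[0,0,0]],
    [[-0.5,-0.95,-0.34],[0,0,0]],
    [[-0.5,-0.95,-0.34],[0,0,0]],
    [[-0.5,-0.95,-0.34],[0,0,0]],
    [[-0.5,-0.95,-0.34],[0,0,0]],
  ],
)

```text
time_s: 15.63
position: [0.5013, 0.1595, 0.1993]
tool_rot: [[0.997, -0.074, 0.0], [-0.074, -0.997, 0.0], [0.0, -0.0, -1.0]]
ft_force: [0.8, 0.4, -0.3]
grip_width: 0.046
gripper_force: 0.0
```

```bash
python3 g.py 439.5,291,100,-4;python3 - <<'E'
from h import *
d=cam('top');X=cloud(d);P=X.reshape(-1,3);reg=(P[:,0]>.5)&(P[:,0]<.72)&(P[:,1]>-.24)&(P[:,1]<.02)
Q=P[reg&(P[:,2]>.076)&(P[:,2]<.1)];print(cv2.minAreaRect((Q[:,:2]*1000).astype(np.float32)))
A=P[reg&(P[:,2]>.05)&(P[:,2]<.1)];
m=np.r_[A[np.abs(A[:,2]-.083)<.006]];c=np.linalg.lstsq(np.c_[m[:,:2],np.ones(len(m))],m[:,2],rcond=None)[0];print('tilt',c)
w=cam('wrist');cv2.imwrite('pics/m8.png',np.vstack([cv2.resize(d['img'][100:220,230:410],None,fx=3,fy=2.5)[:, :512] if 0 else cv2.resize(d['img'][110:200,250:410],(512,288)),cv2.resize(w['img'],(400,300))[:,:]. copy() if 0 else cv2.copyMakeBorder(cv2.resize(w['img'],(400,300)),0,0,0,112,0)])[:,:,::-1])
E
```

```text
15.63 [0.5013 0.1595 0.1993] [ 0.8  0.4 -0.3] 0.046 0.0
[[0.997, -0.074, 0.0], [-0.074, -0.997, 0.0], [0.0, -0.0, -1.0]] [ 4.7 20.9 81.3  0.  77.7 99. ]
439.5,291,100,-4 [ [-0.238, -0.422, 0.331] , [-0.0, -0.0, -0.006] ] dist 176 rows 4.2
psi -4.250785584926171
((618.4525146484375, -108.32453155517578), (215.9754638671875, 131.45542907714844), 85.59637451171875)
tilt [-0.00125998  0.00275235  0.08326875]
```

View pics/m8.png

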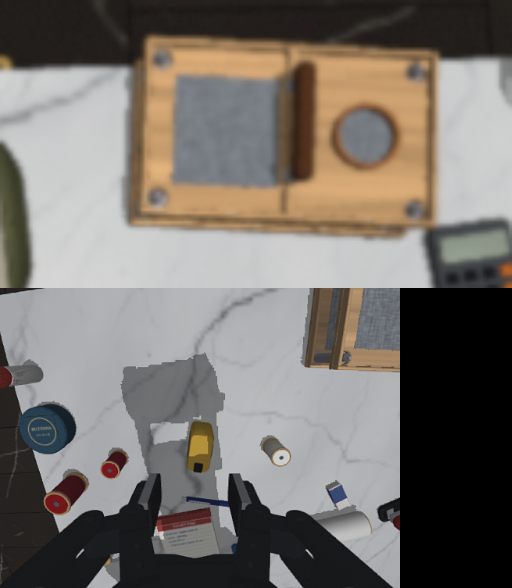

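The tray is level with all four pins through its holes, the holes at (160,58), (415,70), (157,197) and (414,210) in the upper half. Next is the small red spool, at (115,463) in the lower half.

step_arm(
  targets=[
    [[-0.238,-0.422,0.331],[0,0,0]],
    [[-0.238,-0.422,0.331],[0,0,0]],
    [[-0.238,-0.422,0.331],[0,0,0]],
    [[-0.238,-0.422,0.331],[0,0,0]],
    [[-0.238,-0.422,0.331],[0,0,0]],
    [[-0.238,-0.422,0.331],[0,0,0]],
    [[-0.238,-0.422,0.331],[0,0,0]],
  ],
)

```text
time_s: 16.32
position: [0.4413, 0.2891, 0.1002]
tool_rot: [[0.997, -0.073, 0.001], [-0.073, -0.997, -0.0], [0.001, 0.0, -1.0]]
ft_force: [0.1, 0.7, 0.3]
grip_width: 0.0459
gripper_force: 0.0
```

```bash
python3 - <<'E'
from h import *
d=cam('wrist');X=cloud(d);P=X.reshape(-1,3)
k=(abs(P[:,0]-.44)<.03)&(abs(P[:,1]-.291)<.03)&(P[:,2]>.042)&(P[:,2]<.055);print(k.sum())
Q=P[k];print(cv2.minAreaRect((Q[:,:2]*1000).astype(np.float32)),np.median(Q,0))
E
python3 g.py 439.3,290.8,17,-4
```

```text
1164
((438.9527282714844, 291.0791931152344), (28.24477195739746, 28.130619049072266), 46.877925872802734) [0.43959926 0.29080815 0.04700084]
16.37 [0.4419 0.2887 0.1008] [ 0.6 -0.6 -0. ] 0.0462 0.0
[[0.997, -0.075, 0.002], [-0.075, -0.997, 0.0], [0.002, -0.0, -1.0]] [ 20.3  27.3  89.3  -0.   63.3 114.6]
439.3,290.8,17,-4 [ [-0.01, -0.006, 0.279] , [-0.001, -0.002, -0.006] ] dist 84 rows 2.0
psi -4.273619936698526
```

step_arm(
  targets=[
    [[-0.008,-0.006,0.13],[0,0,0]],
    [[-0.008,-0.006,0.22],[0,0,0]],
    [[-0.008,-0.006,0.279],[0,0,0]],
    [[-0.008,-0.006,0.279],[0,0,0]],
  ],
)

```text
time_s: 16.7
position: [0.4383, 0.2896, 0.0143]
tool_rot: [[0.997, -0.076, -0.003], [-0.076, -0.997, -0.001], [-0.003, 0.002, -1.0]]
ft_force: [0.2, -0.2, -0.2]
grip_width: 0.0458
gripper_force: 0.0
```

step_arm(
  targets=[
    [[0,0,0],[0,0,0]],
    [[0,0,0],[0,0,0]],
    [[0,0,0],[0,0,0]],
    [[0,0,0],[0,0,0]],
    [[0,0,0],[0,0,0]],
  ],
  jaw=0,
  grip_force=40,
)

```text
time_s: 17.12
position: [0.4392, 0.2916, 0.0176]
tool_rot: [[0.997, -0.074, 0.003], [-0.074, -0.997, 0.001], [0.003, -0.001, -1.0]]
ft_force: [0.4, -1.4, 7.6]
grip_width: 0.027
gripper_force: 39.6
```

step_arm(
  targets=[
    [[0,0,-0.14],[0,0,0]],
    [[0,0,-0.28],[0,0,0]],
    [[0,0,-0.42],[0,0,0]],
    [[0,0,-0.56],[0,0,0]],
    [[0.1,0.2,-0.6],[0,0,0]],
    [[0.4,0.9,-0.6],[0,0,0]],
    [[0.4,0.9,-0.6],[0,0,0]],
    [[0.4,0.9,-0.6],[0,0,0]],
    [[0.4,0.9,-0.6],[0,0,0]],
    [[0.4,0.9,-0.6],[0,0,0]],
  ],
)

```text
time_s: 17.95
position: [0.5228, 0.0552, 0.196]
tool_rot: [[0.997, -0.074, 0.001], [-0.074, -0.997, 0.0], [0.001, -0.0, -1.0]]
ft_force: [1.9, 0.2, 0.4]
grip_width: 0.0271
gripper_force: 39.7
```

step_arm(
  targets=[
    [[0,0,0],[0,0,0]],
    [[0,0,0],[0,0,0]],
  ],
)

```text
time_s: 18.12
position: [0.5231, 0.0552, 0.1955]
tool_rot: [[0.997, -0.077, 0.0], [-0.077, -0.997, 0.0], [0.0, -0.0, -1.0]]
ft_force: [-0.2, 0.6, 0.6]
grip_width: 0.0269
gripper_force: 39.7
```

```bash
python3 g.py 613,-165,200,-4.2
```

```text
18.12 [0.5231 0.0552 0.1955] [-0.2  0.6  0.6] 0.0269 39.719849615357816
[[0.997, -0.077, 0.0], [-0.077, -0.997, 0.0], [0.0, -0.0, -1.0]] [-6.9 21.1 81.7  0.  77.2 87.6]
613,-165,200,-4.2 [ [0.356, 0.709, -0.015] , [-0.0, -0.0, -0.005] ] dist 238 rows 5.7
psi -4.435091595668777
```

step_arm(
  targets=[
    [[0.356,0.709,0],[0,0,0]],
    [[0.356,0.709,0],[0,0,0]],
    [[0.356,0.709,0],[0,0,0]],
    [[0.356,0.709,0],[0,0,0]],
    [[0.356,0.709,0],[0,0,0]],
    [[0.356,0.709,0],[0,0,0]],
    [[0.356,0.709,0],[0,0,0]],
    [[0.356,0.709,0.1],[0,0,0]],
    [[0.356,0.709,0.1],[0,0,0]],
    [[0.356,0.709,0.1],[0,0,0]],
  ],
)

```text
time_s: 18.95
position: [0.6129, -0.1613, 0.1646]
tool_rot: [[0.997, -0.072, -0.003], [-0.072, -0.997, 0.002], [-0.003, -0.001, -1.0]]
ft_force: [-0.2, 0.8, 0.6]
grip_width: 0.0272
gripper_force: 39.7
```

```bash
python3 g.py 613,-165,89,-4.2;python3 - <<'E'
from h import *
d=cam('wrist');save(d,'w9.png')
E
```

```text
18.95 [ 0.6129 -0.1613  0.1646] [-0.2  0.8  0.6] 0.0272 39.72541144117713
[[0.997, -0.072, -0.003], [-0.072, -0.997, 0.002], [-0.003, -0.001, -1.0]] [-25.4  33.2  66.    0.   81.   68.7]
613,-165,89,-4.2 [ [0.002, 0.013, 0.252] , [-0.002, 0.004, 0.001] ] dist 76 rows 1.8
psi -4.1480960872227906
```

View pics/w9.png

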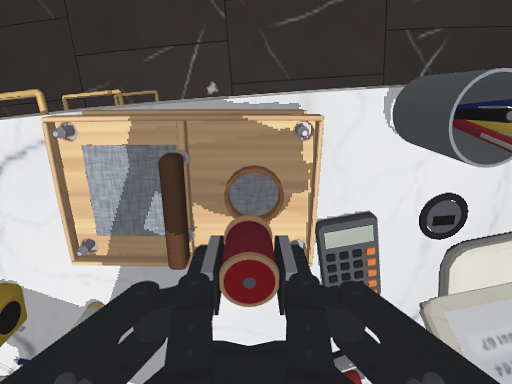

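Red is held upright at (248,275) and the tray well is at (254,193). I'll check the well position with a ray onto its rim plane.

```bash
python3 - <<'E'
from h import *
d=cam('wrist');print(plane(d,[(254,193)],.082).round(4))
E
python3 g.py 613,-165,110,-4.2
```

```text
[[ 0.6158 -0.1667  0.082 ]]
19.05 [ 0.6139 -0.1619  0.1667] [ 0.3 -0.5  0.3] 0.0269 39.72527643665671
[[0.997, -0.072, 0.001], [-0.072, -0.997, -0.001], [0.001, 0.0, -1.0]] [-25.4  33.1  65.9   0.   81.   68.7]
613,-165,110,-4.2 [ [-0.002, 0.01, 0.189] , [0.001, -0.002, 0.001] ] dist 57 rows 1.4
psi -4.147968686296297
```

step_arm(
  targets=[
    [[0.001,0.013,0.1],[0,0,0]],
    [[0.001,0.013,0.18],[0,0,0]],
    [[0.001,0.013,0.22],[0,0,0]],
    [[0.001,0.013,0.25],[0,0,0]],
    [[0.001,0.013,0.258],[0,0,0]],
    [[0.001,0.013,0.258],[0,0,0]],
  ],
)

```text
time_s: 19.55
position: [0.6139, -0.1666, 0.0887]
tool_rot: [[0.997, -0.073, 0.001], [-0.073, -0.997, -0.0], [0.001, 0.0, -1.0]]
ft_force: [-0.5, 0.0, -0.3]
grip_width: 0.027
gripper_force: 39.8
```

step_arm(
  targets=[
    [[0,0,0.003],[0,0,0]],
    [[0,0,0.003],[0,0,0]],
  ],
)

```text
time_s: 19.72
position: [0.614, -0.1669, 0.0881]
tool_rot: [[0.997, -0.074, 0.002], [-0.074, -0.997, -0.001], [0.002, 0.001, -1.0]]
ft_force: [0.9, -0.5, -0.6]
grip_width: 0.0268
gripper_force: 39.8
```

step_arm(
  targets=[
    [[0,0,0],[0,0,0]],
    [[0,0,0],[0,0,0]],
    [[0,0,0],[0,0,0]],
  ],
  jaw=42,
)

```text
time_s: 19.97
position: [0.6137, -0.1669, 0.0874]
tool_rot: [[0.997, -0.074, 0.001], [-0.074, -0.997, -0.0], [0.001, 0.0, -1.0]]
ft_force: [0.2, -0.0, 0.1]
grip_width: 0.0423
gripper_force: 0.0
```

step_arm(
  targets=[
    [[0,0,-0.08],[0,0,0]],
    [[0,0,-0.18],[0,0,0]],
    [[0,0,-0.3],[0,0,0]],
    [[0,0,-0.42],[0,0,0]],
    [[-0.1,-0.2,-0.42],[0,0,0]],
    [[-0.4,-0.98,-0.42],[0,0,0]],
    [[-0.4,-0.98,-0.42],[0,0,0]],
    [[-0.4,-0.98,-0.42],[0,0,0]],
    [[-0.4,-0.98,-0.42],[0,0,0]],
    [[-0.4,-0.98,-0.42],[0,0,0]],
  ],
)

```text
time_s: 20.8
position: [0.5347, 0.0722, 0.2133]
tool_rot: [[0.997, -0.074, 0.001], [-0.074, -0.997, 0.0], [0.001, -0.0, -1.0]]
ft_force: [0.5, 1.3, 1.1]
grip_width: 0.0419
gripper_force: 0.0
```

```bash
python3 - <<'E'
from h import *
d=cam('wrist');X=cloud(d);P=X.reshape(-1,3)
k=(abs(P[:,0]-.46)<.06)&(abs(P[:,1]-.161)<.05)&(P[:,2]>.056)&(P[:,2]<.07);print(k.sum())
Q=P[k];print(cv2.minAreaRect((Q[:,:2]*1000).astype(np.float32)),np.median(Q,0))
t=cam('top');X=cloud(t);P=X.reshape(-1,3);k=(abs(P[:,0]-.614)<.025)&(abs(P[:,1]+.166)<.025)&(P[:,2]>.105);print('red',k.sum(),np.median(P[k],0))
E
python3 g.py 461,160.5,140,-10.7
```

```text
916
((460.5447082519531, 159.521240234375), (30.416976928710938, 54.15367889404297), 80.31208038330078) [0.46608989 0.16129542 0.05891452]
red 127 [ 0.61364287 -0.1641922   0.11714794]
20.9 [0.5337 0.0754 0.2136] [ 0.2 -1.4  0.4] 0.0419 0.0
[[0.998, -0.068, 0.0], [-0.068, -0.998, 0.001], [-0.0, -0.001, -1.0]] [-4.6 21.5 77.9  0.1 80.6 89.3]
461,160.5,140,-10.7 [ [-0.261, -0.266, 0.246] , [-0.002, 0.0, 0.151] ] dist 134 rows 3.2
psi -3.9046256878377585
```

step_arm(
  targets=[
    [[-0.26,-0.266,0.246],[0,0,0.146]],
    [[-0.26,-0.266,0.246],[0,0,0.146]],
    [[-0.26,-0.266,0.246],[0,0,0.146]],
    [[-0.26,-0.266,0.246],[0,0,0.146]],
    [[-0.26,-0.266,0.246],[0,0,0.146]],
    [[-0.26,-0.266,0.246],[0,0,0.146]],
  ],
  jaw=55,
)

```text
time_s: 21.4
position: [0.4648, 0.1556, 0.1398]
tool_rot: [[0.982, -0.187, 0.001], [-0.187, -0.982, -0.0], [0.001, -0.0, -1.0]]
ft_force: [0.6, 0.2, 0.0]
grip_width: 0.055
gripper_force: 0.0
```

```bash
python3 - <<'E'
from h import *
d=cam('wrist');X=cloud(d);P=X.reshape(-1,3)
k=(abs(P[:,0]-.46)<.06)&(abs(P[:,1]-.161)<.05)&(P[:,2]>.053)&(P[:,2]<.067);print(k.sum())
Q=P[k];print(cv2.minAreaRect((Q[:,:2]*1000).astype(np.float32)),np.median(Q,0),Q[:,2].max())
E
python3 g.py 461,160.3,20,-10.2
```

```text
2359
((460.86883544921875, 160.3078155517578), (31.244129180908203, 55.53724670410156), 79.27718353271484) [0.46331096 0.15990683 0.05875464] 0.06402333664804256
21.45 [0.4654 0.1552 0.1401] [-1.  -0.  -0.1] 0.0552 0.0
[[0.982, -0.188, 0.002], [-0.188, -0.982, -0.0], [0.002, -0.0, -1.0]] [  4.6  21.2  92.1  -0.   66.6 105.4]
461,160.3,20,-10.2 [ [-0.018, -0.014, 0.4] , [-0.0, -0.003, -0.014] ] dist 120 rows 2.9
psi -10.831277506956381
```

step_arm(
  targets=[
    [[-0.016,-0.014,0.1],[0,0,0]],
    [[-0.016,-0.014,0.22],[0,0,0]],
    [[-0.016,-0.014,0.33],[0,0,0]],
    [[-0.016,-0.014,0.4],[0,0,0]],
    [[-0.016,-0.014,0.4],[0,0,0]],
  ],
)

```text
time_s: 21.87
position: [0.4597, 0.1596, 0.0165]
tool_rot: [[0.982, -0.189, -0.005], [-0.189, -0.982, -0.001], [-0.005, 0.001, -1.0]]
ft_force: [-0.3, -0.7, -0.6]
grip_width: 0.0547
gripper_force: 0.0
```

step_arm(
  targets=[
    [[0,0,0],[0,0,0]],
    [[0,0,0],[0,0,0]],
    [[0,0,0],[0,0,0]],
    [[0,0,0],[0,0,0]],
    [[0,0,0],[0,0,0]],
  ],
  jaw=0,
  grip_force=60,
)

```text
time_s: 22.28
position: [0.4614, 0.1607, 0.021]
tool_rot: [[0.982, -0.187, 0.005], [-0.187, -0.982, -0.0], [0.004, -0.001, -1.0]]
ft_force: [0.7, -2.9, 7.3]
grip_width: 0.0309
gripper_force: 60.5
```

step_arm(
  targets=[
    [[0,0,-0.1],[0,0,0]],
    [[0,0,-0.22],[0,0,0]],
    [[0,0,-0.36],[0,0,0]],
    [[0,0,-0.5],[0,0,0]],
    [[0,0,-0.55],[0,0,0]],
    [[0,0,-0.55],[0,0,0]],
  ],
)

```text
time_s: 22.78
position: [0.4614, 0.1612, 0.1889]
tool_rot: [[0.982, -0.187, 0.009], [-0.187, -0.982, 0.001], [0.009, -0.003, -1.0]]
ft_force: [0.5, -0.0, -2.0]
grip_width: 0.0307
gripper_force: 60.4
```

```bash
python3 g.py 621.8,-51,190,-4.2
```

```text
22.78 [0.4614 0.1612 0.1889] [ 0.5 -0.  -2. ] 0.0307 60.41447812691331
[[0.982, -0.187, 0.009], [-0.187, -0.982, 0.001], [0.009, -0.003, -1.0]] [  5.3  17.7  88.3   0.   73.5 106.1]
621.8,-51,190,-4.2 [ [0.658, 0.595, 0.001] , [-0.003, -0.012, -0.146] ] dist 266 rows 6.4
psi -10.790281554239268
```

step_arm(
  targets=[
    [[0.12,0.11,0],[0,0,-0.03]],
    [[0.68,0.595,-0.02],[0,0,-0.146]],
    [[0.68,0.595,-0.02],[0,0,-0.146]],
    [[0.68,0.595,-0.02],[0,0,-0.146]],
    [[0.68,0.595,-0.02],[0,0,-0.146]],
    [[0.68,0.595,-0.02],[0,0,-0.146]],
    [[0.68,0.595,-0.02],[0,0,-0.146]],
    [[0.68,0.595,-0.02],[0,0,-0.146]],
    [[0.68,0.595,-0.02],[0,0,-0.146]],
    [[0.68,0.595,-0.02],[0,0,-0.146]],
  ],
)

```text
time_s: 23.62
position: [0.626, -0.0519, 0.1892]
tool_rot: [[0.997, -0.073, -0.002], [-0.073, -0.997, 0.001], [-0.002, -0.001, -1.0]]
ft_force: [0.3, 0.2, -2.2]
grip_width: 0.0308
gripper_force: 60.4
```

```bash
python3 g.py 628,-53,91.5,-4.2;python3 - <<'E'
from h import *
d=cam('wrist');save(d,'w10.png')
E
```

```text
23.62 [ 0.626  -0.0519  0.1892] [ 0.3  0.2 -2.2] 0.0308 60.389597341418266
[[0.997, -0.073, -0.002], [-0.073, -0.997, 0.001], [-0.002, -0.001, -1.0]] [-15.5  31.5  64.9   0.   83.7  78.7]
628,-53,91.5,-4.2 [ [0.008, 0.003, 0.326] , [-0.001, 0.003, -0.0] ] dist 98 rows 2.3
psi -4.2148050204325695
```

View pics/w10.png

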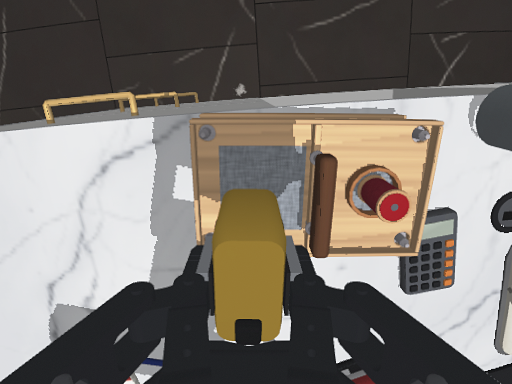

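The tape is held upright at (250,265), red stands in the tray well at (392,205), and the compartment ahead is clear. Lowering.

step_arm(
  targets=[
    [[0.004,0.003,0.12],[0,0,0]],
    [[0.004,0.003,0.22],[0,0,0]],
    [[0.004,0.003,0.28],[0,0,0]],
    [[0.004,0.003,0.31],[0,0,0]],
    [[0.004,0.003,0.325],[0,0,0]],
    [[0.004,0.003,0.325],[0,0,0]],
    [[0.004,0.003,0.325],[0,0,0]],
  ],
)

```text
time_s: 24.25
position: [0.6284, -0.0534, 0.094]
tool_rot: [[0.997, -0.073, 0.002], [-0.073, -0.997, -0.001], [0.002, 0.0, -1.0]]
ft_force: [0.5, -0.5, -1.6]
grip_width: 0.0309
gripper_force: 60.4
```

step_arm(
  targets=[
    [[0,0,0.003],[0,0,0]],
    [[0,0,0.003],[0,0,0]],
  ],
)

```text
time_s: 24.42
position: [0.6283, -0.0536, 0.0928]
tool_rot: [[0.997, -0.074, 0.002], [-0.074, -0.997, -0.0], [0.002, 0.0, -1.0]]
ft_force: [-0.0, 0.1, -2.0]
grip_width: 0.031
gripper_force: 60.4
```

step_arm(
  targets=[
    [[0,0,0.003],[0,0,0]],
    [[0,0,0.006],[0,0,0]],
    [[0,0,0.006],[0,0,0]],
    [[0,0,0.006],[0,0,0]],
  ],
)

```text
time_s: 24.75
position: [0.6282, -0.0537, 0.091]
tool_rot: [[0.997, -0.074, 0.001], [-0.074, -0.997, -0.0], [0.001, 0.0, -1.0]]
ft_force: [-1.7, 0.6, 5.1]
grip_width: 0.0307
gripper_force: 61.3
```

step_arm(
  targets=[
    [[0,0,-0.002],[0,0,0]],
    [[0,0,-0.002],[0,0,0]],
    [[0,0,-0.002],[0,0,0]],
  ],
  jaw=44,
)

```text
time_s: 25.0
position: [0.628, -0.0536, 0.0905]
tool_rot: [[0.997, -0.074, 0.0], [-0.074, -0.997, -0.0], [0.0, 0.0, -1.0]]
ft_force: [0.2, 0.6, 0.8]
grip_width: 0.0439
gripper_force: 0.0
```

step_arm(
  targets=[
    [[0,0,-0.08],[0,0,0]],
    [[0,0,-0.18],[0,0,0]],
    [[0,0,-0.32],[0,0,0]],
    [[0,0,-0.45],[0,0,0]],
    [[0,0,-0.5],[0,0,0]],
    [[-0.3,-0.8,-0.5],[0,0,0]],
    [[-0.3,-0.8,-0.5],[0,0,0]],
    [[-0.3,-0.8,-0.5],[0,0,0]],
    [[-0.3,-0.8,-0.5],[0,0,0]],
    [[-0.3,-0.8,-0.5],[0,0,0]],
  ],
)

```text
time_s: 25.83
position: [0.5685, 0.148, 0.2405]
tool_rot: [[0.997, -0.074, 0.0], [-0.074, -0.997, 0.0], [0.0, -0.0, -1.0]]
ft_force: [0.2, -0.1, -0.2]
grip_width: 0.0443
gripper_force: 0.0
```

step_arm(
  targets=[
    [[-0.2,-0.5,0],[0,0,0]],
    [[-0.2,-0.5,0],[0,0,0]],
    [[-0.2,-0.5,0],[0,0,0]],
    [[-0.2,-0.5,0],[0,0,0]],
    [[-0.2,-0.5,0],[0,0,0]],
    [[-0.2,-0.5,0],[0,0,0]],
    [[-0.2,-0.5,0],[0,0,0]],
    [[-0.2,-0.5,0],[0,0,0]],
  ],
)

```text
time_s: 26.5
position: [0.5211, 0.2993, 0.2404]
tool_rot: [[0.997, -0.075, -0.0], [-0.075, -0.997, -0.0], [-0.0, 0.0, -1.0]]
ft_force: [0.1, -0.4, 0.2]
grip_width: 0.044
gripper_force: 0.0
```

Run:
```python
from h import *
a=cam('top')['img'][100:250,240:400];b=cam('side')['img'][70:260,150:330]
i=np.hstack([cv2.resize(a,(400,375)),cv2.resize(b,(356,375))]);cv2.imwrite('pics/f.png',i[:,:,::-1]);st()
```

```text
26.6 [0.5212 0.2992 0.2405] [-0.5  0.4 -0.6] 0.044 0.0
[[0.997, -0.076, -0.0], [-0.076, -0.997, -0.0], [0.0, 0.0, -1.0]] [ 18.6  26.7  64.8  -0.   88.5 112.9]
```

View pics/f.png

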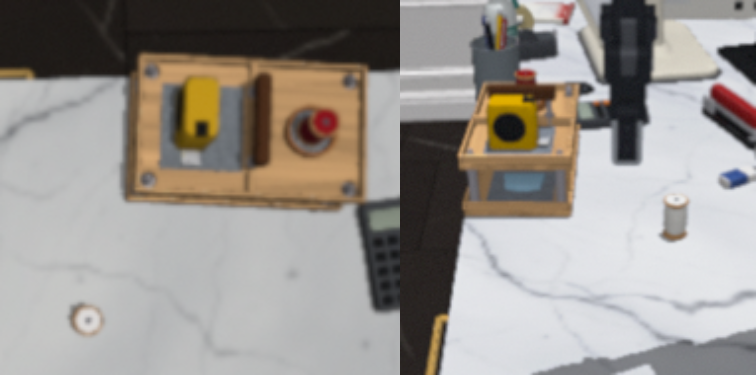

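The tape stands upright in the tray at (200,112), red is in the well at (315,127), the tray is seated on all four posts, the chalk shows below it at (525,180), and the white spool is untouched at (87,319). Handing in.

```bash
python3 -c "
from rig import close_job
print(close_job())"
```

```text
the job is handed in; nothing more can be done
None
```

Both kits are made up and the job is handed in at about 27 s: navy spool and chalk in the bottom tier, the tray seated on all four posts, the red spool and upright tape in the tray, and the white spool left where it was.

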